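Count to the third gap of the tea caddy and push the carton in

TASK

Close the fingers and run a fingertip lightly along the top of the tea caddy's rail to count the gaps, starting over the gap nearest the kettle (it counts as the first, although it is filled), without a break until you are over the third gap. Then push the green carton lengthwise along the table into that third gap, under the rail and fully home against the back stop. Never pick the carton up or tip it, and leave everything else where it stands.

Things in the scene. Friction and masses are not known exactly. Their poses are not given: they have to be found in the camera images.
- rack: Fixed wooden caddy: a row of six 42 mm gaps, open to front and top, between seven dividers 4 mm thick, 50 mm tall. Origin at table level, mid-row; x points away from the robot into the gaps, y along the row. Gap centres at y = +-23, +-69, +-115 mm; mouths (front ends of dividers) at x = -30 mm, inner face of the back stop (46 mm tall) at x = +30 mm. The table is the gaps' floor.
- rail: Smooth dark steel rail along y over the mouths of all six gaps, brass inlay over each gap; 280 long, 14 wide, 8 mm high, at rack x = -20 mm. Origin at its centre: its top is 4 mm above, 66 mm over the table, its underside 58 mm over the table. Sprung: it gives downward from about 2 N and stops 6 mm lower at about 7 N.
- carton: The green tea carton to push: loose rigid box 80 long (x), 34 wide (y), 44 mm high, about 90 g, lying on the table in front of the rack, either end may lead. Origin at the centre of its underside. When home, its leading face touches the back stop, its origin is at rack x = -10 mm and its rear end stands 20 mm out of the mouth.
- kettle: Steel electric kettle with black base, lid and handle (handle to the back), 148 mm across and 210 mm tall, standing beyond one end of the rack (either end). Origin at the centre of its underside.
- bottle: Clear water bottle with green cap, 66 mm across, 230 mm tall, standing beyond the other end of the rack. Origin at the centre of its underside.
- mug: White mug, 76 mm across, 85 mm tall. Origin at the centre of its underside.
- jar: Amber sugar jar with brass-coloured cap, 64 mm across, 80 mm tall. Origin at the centre of its underside.
- remote: Black television remote, 150 x 42 x 18 mm. Origin at the centre of its underside.
- carton_orange: Orange tea carton, 80 x 34 x 44 mm, already in an end gap of the rack. Origin at the centre of its underside.
- carton_blue: Blue tea carton, 80 x 34 x 44 mm, already in the other end gap. Origin at the centre of its underside.
Mind the look-alikes: they are no part of the job. Several things have the shape of the carton; the one meant has the colours described above.

How it is judged:
On the way, in this order (a step that is already met when the one before it is completed fails the run):
1. a fingertip touches the rail over the first gap from the kettle (contact force between the fingers and rail above 0.2 N and ((y of kettle in the frame of rack above 0 m and y of the grasp point in the frame of rack between 0.101 and 0.145 m) or (not (y of kettle in the frame of rack above 0 m) and y of the grasp point in the frame of rack between -0.145 and -0.101 m))).
2. it touches the rail over the divider between the first and second gaps (contact force between the fingers and rail above 0.2 N and ((y of kettle in the frame of rack above 0 m and y of the grasp point in the frame of rack between 0.083 and 0.101 m) or (not (y of kettle in the frame of rack above 0 m) and y of the grasp point in the frame of rack between -0.101 and -0.083 m))).
3. it touches the rail over the second gap (contact force between the fingers and rail above 0.2 N and ((y of kettle in the frame of rack above 0 m and y of the grasp point in the frame of rack between 0.059 and 0.079 m) or (not (y of kettle in the frame of rack above 0 m) and y of the grasp point in the frame of rack between -0.079 and -0.059 m))).
4. it touches the rail over the divider between the second and third gaps (contact force between the fingers and rail above 0.2 N and ((y of kettle in the frame of rack above 0 m and y of the grasp point in the frame of rack between 0.036 and 0.056 m) or (not (y of kettle in the frame of rack above 0 m) and y of the grasp point in the frame of rack between -0.056 and -0.036 m))).
5. it touches the rail over the third gap (contact force between the fingers and rail above 0.2 N and ((y of kettle in the frame of rack above 0 m and y of the grasp point in the frame of rack between 0.011 and 0.035 m) or (not (y of kettle in the frame of rack above 0 m) and y of the grasp point in the frame of rack between -0.035 and -0.011 m))).
6. the green carton is home in the third gap from the kettle (((y of kettle in the frame of rack above 0 m and y of carton in the frame of rack between 0.015 and 0.031 m) or (not (y of kettle in the frame of rack above 0 m) and y of carton in the frame of rack between -0.031 and -0.015 m)) and x of carton in the frame of rack above -0.017 m and angle between the x axis of carton and the x axis of rack, either way round below 0.12 rad and height (world z) of carton below 0.006 m and angle between carton's own z axis and vertical below 0.06 rad), for 0.2 s.
At the end, for the whole second after the job is handed in: The green carton lies flat on the table (within 6 mm, 0.06 rad) in the third gap from the kettle: within 8 mm of the gap's centre line, within 0.12 rad of its direction, its leading face within 7 mm of the back stop, at rest (all of step 6 and linear speed of carton below 0.01 m/s); the robot touches nothing.
It fails at once if the green carton is lifted more than 10 mm (height (world z) of carton above 0.01 m).
It fails at once if the green carton is tipped by more than 0.35 rad (angle between carton's own z axis and vertical above 0.35 rad).
It fails at once if the rail is pressed with more than 25 N (contact force between the fingers and rail above 25 N).
It fails at once if another thing is moved by more than 25 mm (distance of any of kettle, bottle, mug, jar, remote, carton_orange, carton_blue from where it was at the start of the episode above 0.025 m).
It also fails if it takes over 64 s, if anything falls off the work surface, if the arm or the gripper's body presses on something with over 40 N, if the wrist force passes 120 N, or if a joint passes its speed limit or range.

ROBOT

A 7-joint arm with a two-finger parallel gripper is mounted at the origin on the work surface. World frame = base frame: x ahead of the robot, y to its left, z up, the work surface at z = 0. Lengths are in m, angles in rad, forces in N, time in s.
With the tool pointing down it reaches from about 0.4 to 0.85 m from the base axis. Payload 10.4 kg.
Tool frame: the origin (TCP) lies at the very end of the fingers, on their centre line; the grasp point (between the pads) lies manip.grasp_offset behind it (manip.grasp_offset is the distance from the TCP to the grasp point, in m); z points along the fingers, x is the direction in which the jaws open and shut, and the axes are right-handed (so a half turn about z gives the same grasp; the last joint's range is limited). The gripper opens to 85 mm and grips with 20 to 120 N. Pads are 22 mm wide; open, the fingers measure 114 mm over their backs; the gripper's body (76 mm by 85 mm) begins 54 mm behind the grasp point. The pads swing forward as they close: fully open they stand 13 mm farther back than shut.
Start: joints at [-1.142, 0.332, -0.065, 1.46, 0.022, 1.35, -0.088], TCP at [0.273, 0.562, 0.231] pointing down, gripper open.
Joint ranges: [-2.6, 2.6], [-0.5, 2.12], [-1.47, 1.34], [0.16, 2.42], [-1.27, 4.41], [0.06, 2.06], [-2.6, 2.6]. Speed limits (rad/s): [2.22, 2.22, 2.79, 2.79, 3.14, 3.14, 3.14].

INTERFACE

Orientations are given as a unit quaternion [x, y, z, w].
In Python, from workcell import manip gives the robot as it stands.
- The arm moves only by the shell command python3 -m crank 'ROWS' [FORCE]. ROWS is JSON, a list that holds one entry, the list of rows, each a list of 7 numbers: the shift along the world's x, y, z in units of 60 mm (1.0 is 60 mm), then the turn, a rotation vector about the world's x, y, z in units of 5 degrees (1.0 is 5 degrees), then the finger opening in mm, from 0 to 85.4. A call has 1 to 8 rows; each row shifts and turns the commanded pose from where the row before left it; what a row does not reach is not made up. A row lasts 1/8 s, in which the tool goes at most 62.5 mm and 10.7 degrees, less where a joint would pass 70% of its speed; a pose out of reach is approached as far as the arm can. A call is refused whole if a number of a shift passes 1 or a number of a turn 1, either way. A call with a gripper value outside its range is refused whole. The fingers move at their own pace and stop on an object; FORCE is the grip in N (left out, the last holds). Time passes only in rows, so rows that do not move let the fingers close. It gives the time, the measured TCP pose, the force and the opening at its end, in the units of the state.
- manip.get_obs(): the state, without advancing time (a new reading comes with each control period).
- manip.camera(name): name is "scene" or "top"; returns (picture, depth): 420x560x3 uint8, blue, green, red; 420x560 float32, m along the optical axis (not along the pixel's ray), 0 where there is no reading.
- manip.get_calibration(name): a dict with "fx", "fy", "cx", "cy" (pixels), "k1" (the pictures are not rectified: a ray, as slopes to the right and down, at radius r is drawn at 1 + k1 r^2 times it, then the intrinsics apply), "rvec" (rotation vector, rad) and "tvec" (3), from world to camera coordinates, as OpenCV has them. Camera axes: x right, y down, z forward; pixel columns grow to the right and rows downward; lengths in m; the calibration is good to about 2 mm. A picture is of the moment at which its call begins. get_calibration takes no time and is no camera call.
- manip.hand_in(): hands the job in, once; it reports no verdict.
The state is a dict: "clock": time; "joint_pos": joint angles; "joint_velocities": joint speeds; "tau": joint torques, N m; "position": TCP position; "ee_rot": TCP orientation; "ft_force": force on the tool from outside, world axes, zero at the start; "torque": the same for the moment, N m; "grip_width": opening from 0.0 (shut) to 1.0 (fully open).
Only numpy, scipy, OpenCV 4.12 (cv2) and the standard library are available. Lean on these libraries where they do the work, as an engineer would, in place of code of your own. Each camera call takes 0.05 s, during which the arm holds its last target.

## Working session

There is one attempt and no reset: what is moved stays moved. The work goes in short steps, Python scripts to look and compute and a shell command to move; the robot and the scene stay as the last step left them, time stands still between calls to the robot, and variables do not carry over. Pictures are saved under pics/ and viewed, and the job is handed in when it is done.

```bash
mkdir -p pics; ls; python3 - <<'E'
from workcell import manip
import cv2
for n in("scene","top"):
    im,d=manip.camera(n); cv2.imwrite(f"pics/{n}0.png",im)
    import numpy as np
    np.savez(f"{n}0.npz",im=im,d=d)
    print(manip.get_calibration(n))
o=manip.get_obs();print(o, manip.grasp_offset)
E
```

```text
pics
{'fx': 435.1673827085358, 'fy': 435.1673827085358, 'cx': 280.158694603978, 'cy': 207.72197524392, 'k1': -0.06032741392920691, 'rvec': array([ 2.06902082,  1.10503407, -0.47430347]), 'tvec': array([-0.28901567, -0.25460158,  1.57552179])}
{'fx': 399.6939796778733, 'fy': 399.6939796778733, 'cx': 284.8942800951039, 'cy': 217.0658931097201, 'k1': -0.040262369278727755, 'rvec': array([ 2.12527864, -2.12624036,  0.16442154]), 'tvec': array([8.15586140e-04, 5.41752037e-01, 9.41517313e-01])}
{'clock': 0.1, 'joint_pos': array([-1.14159329,  0.33279109, -0.06471317,  1.46085   ,  0.02163047,
        1.34989664, -0.08851384]), 'joint_velocities': array([ 2.49433609e-04, -4.65156241e-04,  1.08326955e-03, -2.21664102e-03,
        3.02089415e-05, -5.11722872e-04,  5.00653152e-04]), 'tau': array([ 2.24279276e-03, -6.26744628e+01,  4.97352274e-02, -3.92430604e+01,
        1.63665129e-02,  7.01550147e-03, -7.10933000e-05]), 'position': array([0.27272785, 0.56198849, 0.23061002]), 'ee_rot': array([ 8.47515747e-01,  5.30769883e-01, -5.06228830e-04,  3.65315454e-04]), 'ft_force': array([-0.14381399, -0.60279548,  0.21261671]), 'torque': array([ 0.01688173, -0.03514322,  0.04675613]), 'grip_width': 1.0040550351156983} 0.0187
```

View pics/scene0.png

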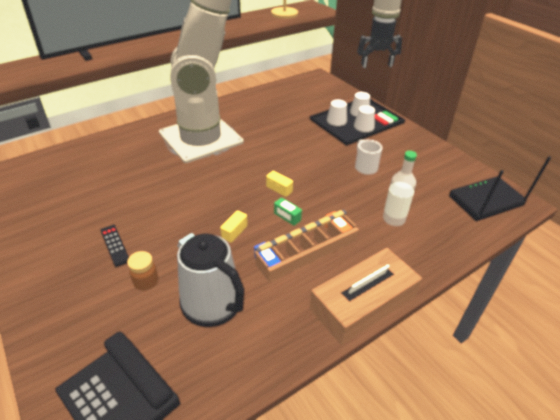

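View pics/top0.png

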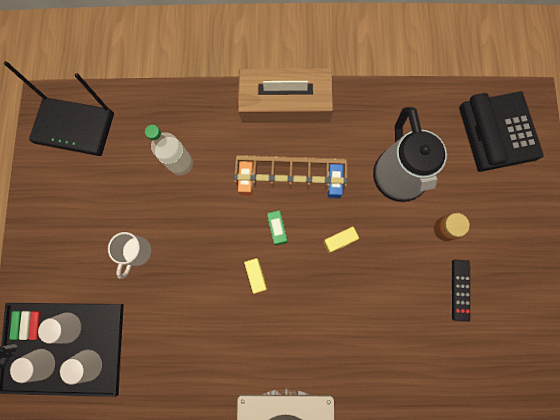

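The top view shows the kettle at (405,170), right of the rack, so its side is −y. The blue carton is in the kettle-side end gap at (336,180), and the orange carton is in the other at (245,177). Candidates for "green carton":
- The green box at (277,227), which is loose in front of the rack.
- The yellow boxes at (342,239) and (256,276), which are the wrong colour.
- The green/white/red pack on the tray at (24,325), which is not the right shape.

(277,227) fits the description. I'll confirm it in a crop.

```bash
cat > h.py <<'E'
import numpy as np, cv2
from workcell import manip
def cam(n):
    c=manip.get_calibration(n);K=np.array([[c['fx'],0,c['cx']],[0,c['fy'],c['cy']],[0,0,1]])
    R,_=cv2.Rodrigues(c['rvec']);return K,np.array([c['k1'],0,0,0.]),R,c['tvec'],c['rvec']
def ray(n,uv):
    K,D,R,t,_=cam(n)
    p=cv2.undistortPoints(np.array(uv,float).reshape(-1,1,2),K,D).reshape(-1,2)
    d=np.c_[p,np.ones(len(p))]@R; return -R.T@t,d
def onplane(n,uv,z):
    o,d=ray(n,uv); return o+d*((z-o[2])/d[:,2])[:,None]
def depthpts(n,uv,dep):
    o,d=ray(n,uv); uv=np.array(uv).reshape(-1,2).astype(int); return o+d*dep[uv[:,1],uv[:,0]][:,None]
def proj(n,P):
    K,D,R,t,rv=cam(n); return cv2.projectPoints(np.array(P,float).reshape(-1,1,3),rv,t,K,D)[0].reshape(-1,2)
E
python3 - <<'E'
import numpy as np,cv2
a=np.load('top0.npz')['im']; cv2.imwrite('pics/crop_top.png',cv2.resize(a[145:305,225:365],None,fx=5,fy=3.75*4/3*1.0,interpolation=cv2.INTER_CUBIC)[:800][:600])
b=np.load('scene0.npz')['im']; cv2.imwrite('pics/crop_scene.png',cv2.resize(b[160:280,220:370],None,fx=5,fy=5,interpolation=cv2.INTER_CUBIC))
E
```

```text
(no output)
```

View pics/crop_top.png

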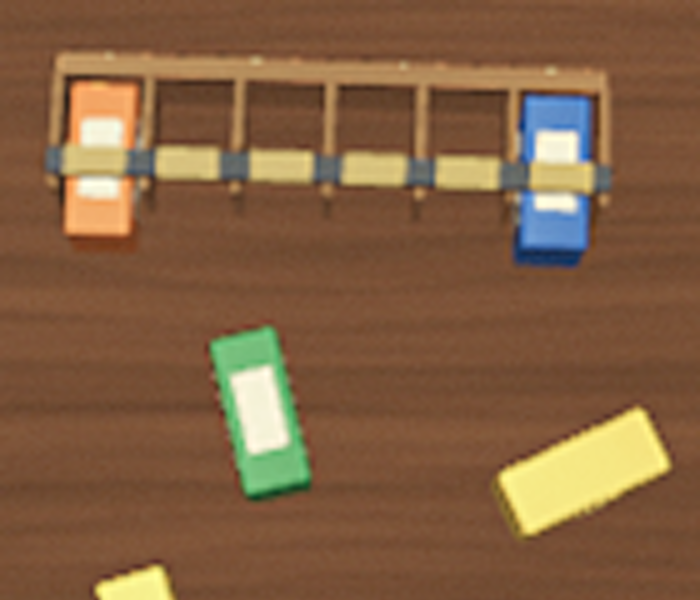

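View pics/crop_scene.png

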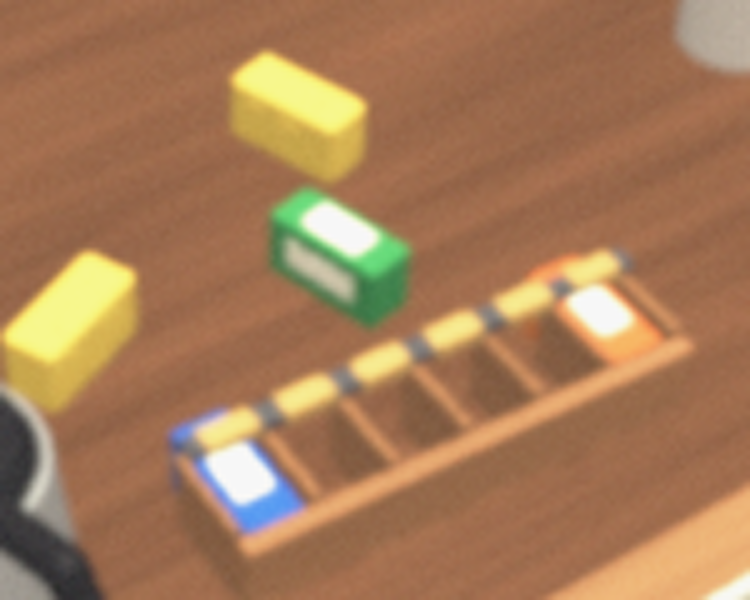

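The crops confirm it: the green carton with white labels is at top (277,227). The gaps counted from the kettle are blue (1st), then inlays at crop x≈468 (2nd) and ≈375 (3rd, px ≈(300,179)). Next I'll measure the rack and the carton.

```bash
cat > meas.py <<'E'
from h import *
def mask(im,lo,hi,roi):
    h=cv2.cvtColor(im,cv2.COLOR_BGR2HSV); m=cv2.inRange(h,lo,hi); z=np.zeros_like(m); x0,x1,y0,y1=roi; z[y0:y1,x0:x1]=m[y0:y1,x0:x1]; return z
def blobs(m,amin):
    n,l,s,c=cv2.connectedComponentsWithStats(m); return [(c[i],s[i,4],l==i) for i in range(1,n) if s[i,4]>=amin]
def carton(im,d,name='top',roi=(220,360,150,310)):
    m=mask(im,(45,80,40),(85,255,255),roi)
    m=cv2.morphologyEx(m,cv2.MORPH_CLOSE,np.ones((3,3)))
    return m
E
python3 - <<'E'
from meas import *
a=np.load('top0.npz');im,d=a['im'],a['d']
m=mask(im,(18,70,110),(32,255,255),(225,365,165,195))
pts=[]
for c,s,l in blobs(m,15): 
    P=onplane('top',c,.066)[0]; pts.append((P,s,c)); 
    ys,xs=np.where(l); Q=depthpts('top',np.c_[xs,ys],d); print(c.round(1),s,P.round(4),'depth',np.median(Q,0).round(4))
m=carton(im,d)
cs,_=cv2.findContours(m,0,1); c=max(cs,key=cv2.contourArea)
print(cv2.contourArea(c),cv2.minAreaRect(c))
# top-face corners: green-ish bright
h=cv2.cvtColor(im,cv2.COLOR_BGR2HSV)
f=np.zeros_like(m); cv2.drawContours(f,[c],-1,255,-1)
ys,xs=np.where(f>0); Q=depthpts('top',np.c_[xs,ys],d); ok=(Q[:,2]>.036)&(Q[:,2]<.055)
print(ok.sum(),np.median(Q[ok],0))
P=onplane('top',np.c_[xs,ys][ok],.044)[:,:2]; r=cv2.minAreaRect(P.astype(np.float32)); print('top face',r, P.mean(0))
print('box',cv2.boxPoints(r))
# all things: other items
for nm,uv in dict(blue=(336,190),or_=(245,188),y1=(342,239),y2=(256,276)).items(): print(nm,onplane('top',uv,.044)[0].round(3),depthpts('top',[uv],d)[0].round(3))
E
```

```text
[243.6 176.5] 77 [0.6401 0.1024 0.066 ] depth [0.6408 0.1017 0.0664]
[261.9 177. ] 90 [0.6386 0.057  0.066 ] depth [0.6386 0.0568 0.0658]
[281.1 177.9] 89 [0.6361 0.0096 0.066 ] depth [0.6357 0.0099 0.0665]
[299.3 178.3] 85 [ 0.6351 -0.0352  0.066 ] depth [ 0.6355 -0.0344  0.0661]
[318.1 179. ] 92 [ 0.6332 -0.0813  0.066 ] depth [ 0.633  -0.0811  0.0658]
[337.1 180.1] 71 [ 0.6303 -0.1279  0.066 ] depth [ 0.6302 -0.1277  0.0663]
409.5 ((276.61956787109375, 227.3313446044922), (33.0611686706543, 13.730108261108398), 76.50426483154297)
427 [0.51709302 0.02234764 0.044258  ]
top face ((0.5168041586875916, 0.021665170788764954), (0.08011695742607117, 0.032834649085998535), 13.344589233398438) [0.51674932 0.02151788]
box [[ 0.47403803  0.02839344]
 [ 0.48161653 -0.00355466]
 [ 0.5595703   0.0149369 ]
 [ 0.5519918   0.046885  ]]
blue [ 0.611 -0.127  0.044] [ 0.61  -0.127  0.045]
or_ [0.616 0.101 0.044] [0.616 0.101 0.045]
y1 [ 0.487 -0.139  0.044] [ 0.487 -0.139  0.05 ]
y2 [0.398 0.07  0.044] [0.398 0.071 0.043]
```

Measured:
- **Rack:** origin ≈ (0.6556, −0.0135), yaw −2.4°. Inlay spacing is 46 mm and height 66 mm, as they should be.
- **Carton:** centre (0.5168, 0.0217), yaw +13.3°, 80×33 mm, top at 44 mm.

I'll move above the first gap with the fingers shut and the jaw axis along the rail.

```bash
python3 -m crank '[[[0.4,-0.8,0,0,0,0.6,0],[0.4,-0.8,0,0,0,0.6,0],[0.4,-0.8,0,0,0,0.6,0],[0.4,-0.8,0,0,0,0.6,0],[0.4,-0.8,0,0,0,0.6,0],[0.4,-0.8,0,0,0,0.6,0],[0.4,-0.8,0,0,0,0.6,0],[0.4,-0.8,0,0,0,0.5,0]]]' 20
python3 - <<'E'
from h import *
a=np.load('top0.npz');d=a['d'];im=a['im']
# kettle extents: depth points with height
yy,xx=np.mgrid[95:205,365:450]; P=depthpts('top',np.c_[xx.ravel(),yy.ravel()],d)
for lo,hi in((.01,.06),(.06,.12),(.12,.19),(.19,.23)):
    q=P[(P[:,2]>lo)&(P[:,2]<hi)]; print(lo,hi,len(q),q[:,:2].min(0).round(3),q[:,:2].max(0).round(3))
E
```

```text
clock: 1.1
position: [0.4652, 0.1766, 0.2312]
ee_rot: [0.721, 0.693, 0.0, -0.0]
ft_force: [0.1, 0.3, -0.2]
grip_width: -0.001
0.01 0.06 514 [ 0.588 -0.358] [ 0.735 -0.228]
0.06 0.12 766 [ 0.593 -0.334] [ 0.769 -0.233]
0.12 0.19 2514 [ 0.582 -0.357] [ 0.78  -0.239]
0.19 0.23 456 [ 0.619 -0.344] [ 0.764 -0.26 ]
```

```bash
python3 -m crank '[[[0.46,-0.845,-0.2,0,0,0,0],[0.46,-0.845,-0.2,0,0,0,0],[0.46,-0.845,-0.2,0,0,0,0],[0.46,-0.845,-0.2,0,0,0,0],[0.46,-0.845,-0.2,0,0,0,0],[0.46,-0.84,-0.2,0,0,0,0],[0,0,-0.4,0,0,0,0],[0,0,-0.4,0,0,0,0]]]'
python3 - <<'E'
from h import *
im,d=manip.camera('top');cv2.imwrite('pics/top1.png',cv2.resize(im[130:240,220:380],None,fx=5,fy=5))
print(manip.get_obs()['position'],manip.get_obs()['ft_force'])
E
```

```text
clock: 2.1
position: [0.6302, -0.1265, 0.1099]
ee_rot: [0.722, 0.692, -0.0, -0.0]
ft_force: [0.1, 0.6, -0.8]
grip_width: -0.002
[ 0.62846969 -0.1255278   0.1064973 ] [-2.61551211  0.38599645 -3.99679128]
```

View pics/top1.png

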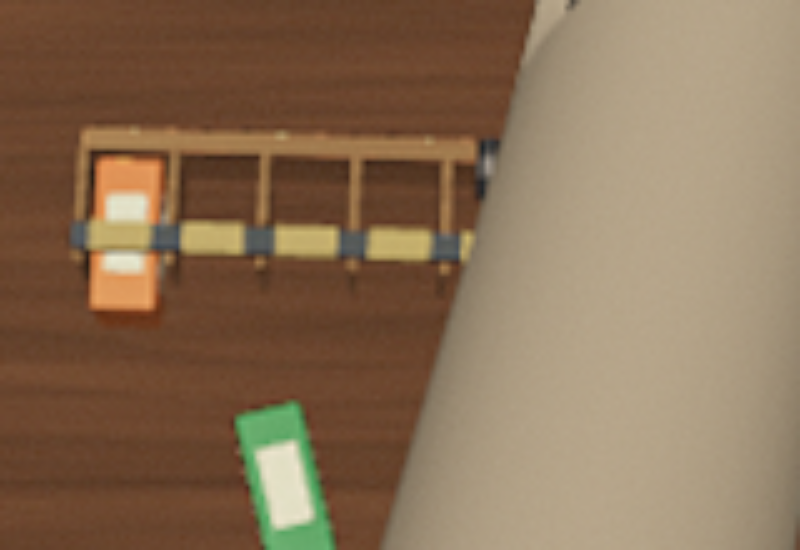

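The arm hides the tip, but rail, rack and green carton are undisturbed. I'll let it settle, then descend.

```bash
python3 -m crank '[[[0,0,-0.2,0,0,0,0],[0,0,-0.2,0,0,0,0],[0,0,0,0,0,0,0],[0,0,0,0,0,0,0]]]'
```

```text
clock: 2.65
position: [0.6308, -0.1256, 0.088]
ee_rot: [0.722, 0.692, 0.0, 0.0]
ft_force: [1.0, -0.3, 0.6]
grip_width: -0.003
```

```bash
python3 -m crank '[[[0,0,-0.1,0,0,0,0],[0,0,0,0,0,0,0],[0,0,0,0,0,0,0]]]'
```

```text
clock: 3.02
position: [0.6304, -0.1256, 0.0814]
ee_rot: [0.722, 0.692, 0.0, -0.0]
ft_force: [-0.4, -0.4, 0.3]
grip_width: -0.001
```

```bash
python3 -m crank '[[[0,0,-0.1,0,0,0,0],[0,0,-0.1,0,0,0,0],[0,0,0,0,0,0,0]]]'; python3 -m crank '[[[0,0,-0.04,0,0,0,0],[0,0,0,0,0,0,0],[0,0,0,0,0,0,0]]]'; python3 -m crank '[[[0,0,-0.03,0,0,0,0],[0,0,0,0,0,0,0],[0,0,0,0,0,0,0]]]'
```

```text
clock: 3.4
position: [0.63, -0.1255, 0.0685]
ee_rot: [0.722, 0.692, -0.0, -0.001]
ft_force: [0.1, -0.9, -0.5]
grip_width: -0.0
clock: 3.78
position: [0.6305, -0.1256, 0.067]
ee_rot: [0.722, 0.692, 0.0, 0.0]
ft_force: [0.1, -0.8, -0.3]
grip_width: -0.001
clock: 4.15
position: [0.6307, -0.1256, 0.0654]
ee_rot: [0.722, 0.692, 0.0, 0.0]
ft_force: [0.7, -0.5, 1.7]
grip_width: 0.002
```

Contact at z≈0.065, as expected. I'll press about 1.5 mm deeper.

```bash
python3 -m crank '[[[0,0,-0.03,0,0,0,0],[0,0,0,0,0,0,0],[0,0,0,0,0,0,0]]]'; python3 -m crank '[[[0,0,-0.02,0,0,0,0],[0,0,0,0,0,0,0],[0,0,0,0,0,0,0]]]'
```

```text
clock: 4.53
position: [0.6307, -0.1256, 0.0635]
ee_rot: [0.722, 0.692, 0.0, 0.0]
ft_force: [0.1, -1.3, 3.7]
grip_width: -0.001
clock: 4.9
position: [0.6307, -0.1256, 0.0623]
ee_rot: [0.722, 0.692, 0.0, 0.0]
ft_force: [1.0, -0.3, 4.0]
grip_width: 0.0
```

```bash
python3 -m crank '[[[0.004,0.09,0,0,0,0,0],[0.004,0.09,0,0,0,0,0],[0.004,0.09,0,0,0,0,0],[0.004,0.09,0,0,0,0,0]]]'; python3 -m crank '[[[0.004,0.09,0,0,0,0,0],[0.004,0.09,0,0,0,0,0],[0.004,0.09,0,0,0,0,0],[0.004,0.09,0,0,0,0,0]]]'
```

```text
clock: 5.4
position: [0.6314, -0.1036, 0.0621]
ee_rot: [0.722, 0.692, -0.0, -0.0]
ft_force: [-0.0, -3.5, 4.2]
grip_width: -0.002
clock: 5.9
position: [0.6324, -0.082, 0.0621]
ee_rot: [0.722, 0.692, -0.0, -0.0]
ft_force: [0.0, -3.6, 4.9]
grip_width: 0.002
```

```bash
python3 -m crank '[[[0.004,0.09,0,0,0,0,0],[0.004,0.09,0,0,0,0,0],[0.004,0.09,0,0,0,0,0],[0.004,0.09,0,0,0,0,0]]]'; python3 -m crank '[[[0.004,0.09,0,0,0,0,0],[0.004,0.09,0,0,0,0,0],[0.004,0.09,0,0,0,0,0],[0.004,0.09,0,0,0,0,0],[0,0.04,0,0,0,0,0],[0,0,0,0,0,0,0]]]'
```

```text
clock: 6.4
position: [0.6333, -0.0604, 0.0621]
ee_rot: [0.722, 0.692, 0.0, -0.0]
ft_force: [-0.2, -3.8, 4.8]
grip_width: -0.0
clock: 7.15
position: [0.6344, -0.0361, 0.0621]
ee_rot: [0.721, 0.692, 0.0, -0.0]
ft_force: [0.1, -1.1, 4.9]
grip_width: 0.001
```

The slide is done: rack y went from −0.113 to −0.0235 with contact held throughout. I'll lift, go behind the carton's centre and turn to its yaw. The fingers will straddle its rear to line it up on the table without lifting it.

```bash
python3 -m crank '[[[0,0,0.6,0,0,0,0],[0,0,0.7,0,0,0,0],[-0.6,0.22,0,0,0,0.8,60],[-0.6,0.22,0,0,0,0.8,60],[-0.6,0.22,0,0,0,0.8,60],[-0.55,0.21,0,0,0,0.74,60],[0,0,0,0,0,0,60],[0,0,0,0,0,0,60]]]'
```

```text
clock: 8.15
position: [0.4936, 0.0157, 0.1401]
ee_rot: [0.62, 0.784, 0.0, -0.0]
ft_force: [0.6, 0.3, 0.2]
grip_width: 0.706
```

```bash
python3 -m crank '[[[0,0,-0.5,0,0,0,60],[0,0,-0.5,0,0,0,60],[0,0,-0.5,0,0,0,60],[0,0,-0.3,0,0,0,60],[0,0,-0.2,0,0,0,60],[0,0,0,0,0,0,60],[0,0,0,0,0,0,60]]]'
python3 - <<'E'
from h import *
im,d=manip.camera('scene');cv2.imwrite('pics/scene2.png',cv2.resize(im[140:280,200:380],None,fx=4,fy=4))
print(manip.get_obs()['position'],manip.get_obs()['ft_force'])
E
```

```text
clock: 9.02
position: [0.494, 0.0154, 0.0207]
ee_rot: [0.62, 0.784, 0.0, 0.0]
ft_force: [0.3, 0.0, -0.4]
grip_width: 0.703
[0.49399503 0.01544548 0.02086447] [-0.65577669 -0.22029616 -0.08072812]
```

View pics/scene2.png

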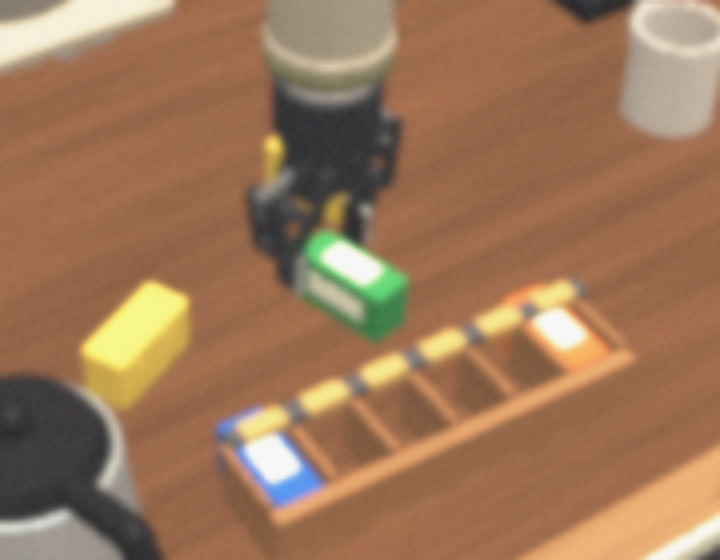

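The fingers straddle the rear half of the green carton (crop 350,285) and nothing else is touched. I'll lower 8 mm and close gently.

```bash
python3 -m crank '[[[0,0,-0.13,0,0,0,60],[0,0,0,0,0,0,36],[0,0,0,0,0,0,33],[0,0,0,0,0,0,33],[0,0,0,0,0,0,33],[0,0,0,0,0,0,33]]]' 20
```

```text
clock: 9.82
position: [0.4933, 0.0154, 0.0123]
ee_rot: [0.62, 0.784, 0.0, -0.0]
ft_force: [0.9, -0.4, -1.9]
grip_width: 0.394
```

Gripped at 33.6 mm, which matches the carton's width. I'll slide and turn it on the table to line it up with the third gap.

```bash
python3 -m crank '[[[0.076,-0.128,0,0,0,-0.53,33],[0.076,-0.128,0,0,0,-0.53,33],[0.076,-0.128,0,0,0,-0.52,33],[0.076,-0.128,0,0,0,-0.52,33],[0.076,-0.128,0,0,0,-0.52,33],[0.076,-0.128,0,0,0,-0.52,33],[0,0,0,0,0,0,33],[0,0,0,0,0,0,33]]]'
python3 - <<'E'
from h import *
for n in('top','scene'):
    im,d=manip.camera(n);np.savez(n+'3.npz',im=im,d=d)
    cv2.imwrite(f'pics/{n}3.png',cv2.resize(im[140:280,200:380],None,fx=4,fy=4))
E
```

```text
clock: 10.82
position: [0.5206, -0.0305, 0.0123]
ee_rot: [0.721, 0.692, -0.0, -0.0]
ft_force: [-0.5, -0.6, -1.3]
grip_width: 0.393
```

View pics/top3.png

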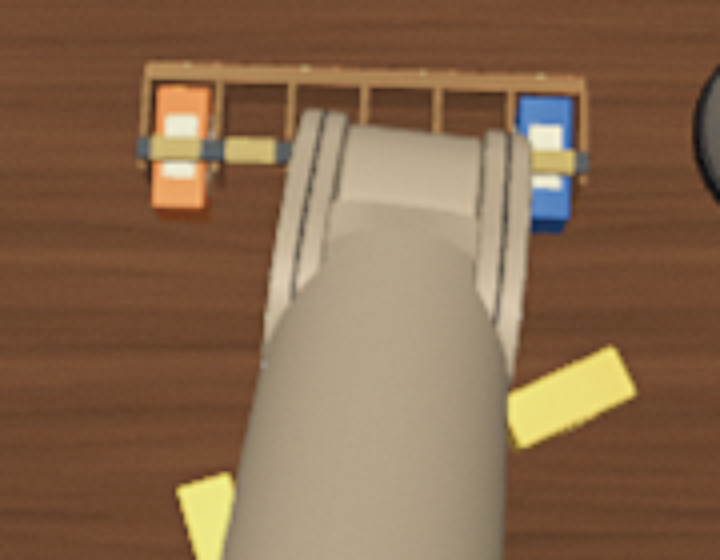

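View pics/scene3.png

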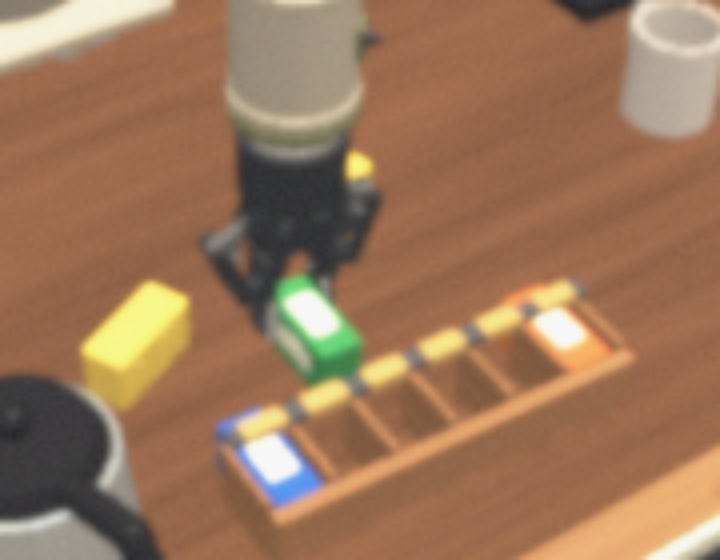

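In the scene view the carton (crop 320,325) stands in front of the third gap from the kettle; the arm hides it from above. I'll check its pose from the scene view.

```bash
python3 - <<'E'
from meas import *
a=np.load('scene3.npz');im,d=a['im'],a['d']
# predicted carton corners at expected pose (rack frame) drawn for comparison by eye
O=np.array([.6556,-.0135]);ex=np.array([.9991,-.0423]);ey=np.array([.0423,.9991])
rel=lambda P:np.c_[(P[:,:2]-O)@ex,(P[:,:2]-O)@ey]
m=cv2.inRange(cv2.cvtColor(im,cv2.COLOR_BGR2HSV),(45,60,40),(85,255,255)); z=np.zeros_like(m); z[200:240,262:295]=m[200:240,262:295]
z=cv2.morphologyEx(z,cv2.MORPH_CLOSE,np.ones((9,9)))
ys,xs=np.where(z>0); Q=depthpts('scene',np.c_[xs,ys],d); t=(abs(Q[:,2]-.044)<.005)
P=onplane('scene',np.c_[xs,ys][t],.044); r=rel(P); print(t.sum(),r.mean(0),cv2.minAreaRect(r.astype(np.float32)))
print(np.percentile(r,[1,99],axis=0)); print(Q[:,2].min())
# side -y face pts and front face pts
q=rel(Q); f=(Q[:,2]>.008)&(Q[:,2]<.036); print('faces',np.c_[q[f],Q[f,2]][::12].round(3))
E
```

```text
249 [-0.10302119 -0.02300755] ((-0.10471415519714355, -0.02374032884836197), (0.03582273796200752, 0.084691122174263), 86.7340316772461)
[[-0.14480664 -0.04071672]
 [-0.06430314 -0.00527384]]
0.00282001621075767
faces [[-0.121 -0.039  0.034]
 [-0.105 -0.039  0.025]
 [-0.097 -0.038  0.023]
 [-0.067 -0.021  0.036]
 [-0.067 -0.027  0.035]
 [-0.068 -0.03   0.032]
 [-0.07  -0.032  0.027]
 [-0.068 -0.036  0.027]
 [-0.08  -0.038  0.01 ]]
```

The carton is at rack (−0.106, −0.023), in line with the gap. I'll slide it 75 mm in, which keeps the fingers outside the mouth.

```bash
python3 -m crank '[[[0.156,-0.0066,0,0,0,0,33],[0.156,-0.0066,0,0,0,0,33],[0.156,-0.0066,0,0,0,0,33]]]'; python3 -m crank '[[[0.156,-0.0066,0,0,0,0,33],[0.156,-0.0066,0,0,0,0,33],[0.156,-0.0066,0,0,0,0,33],[0.156,-0.0066,0,0,0,0,33],[0.156,-0.0066,0,0,0,0,33],[0,0,0,0,0,0,33]]]'
python3 - <<'E'
from h import *
im,d=manip.camera('scene');cv2.imwrite('pics/scene4.png',cv2.resize(im[140:280,200:380],None,fx=4,fy=4))
E
```

```text
clock: 11.3
position: [0.5494, -0.0317, 0.0123]
ee_rot: [0.722, 0.692, 0.0, -0.0]
ft_force: [-2.5, 0.1, 2.6]
grip_width: 0.395
clock: 12.05
position: [0.5965, -0.0339, 0.0123]
ee_rot: [0.722, 0.692, 0.0, 0.0]
ft_force: [1.6, 0.2, 0.6]
grip_width: 0.396
```

View pics/scene4.png

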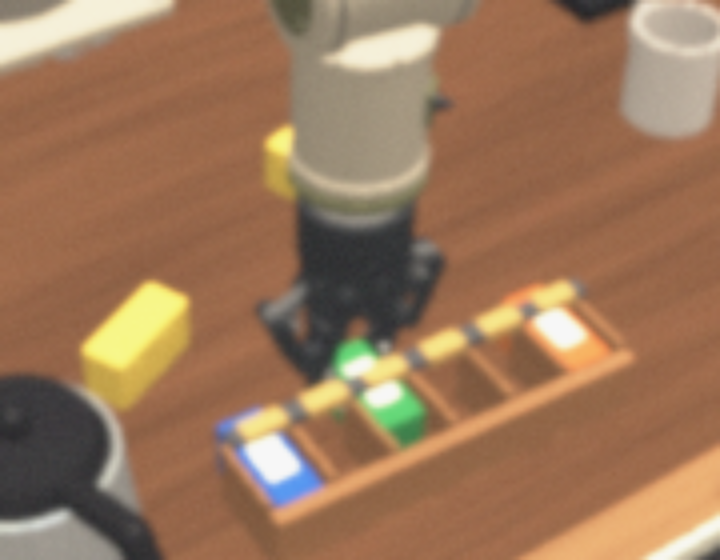

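It entered the third gap cleanly, under the rail. Now I'll release, back off, shut the fingers and push from behind.

```bash
python3 -m crank '[[[0,0,0,0,0,0,55],[0,0,0,0,0,0,55],[0,0,0,0,0,0,55],[-0.25,0.011,0,0,0,0,55],[-0.25,0.011,0,0,0,0,55],[-0.25,0.011,0.05,0,0,0,55],[-0.1,0,0.05,0,0,0,0],[0,0,0,0,0,0,0]]]'; python3 -m crank '[[[0,0,0,0,0,0,0],[0,0,0,0,0,0,0],[0,0,0,0,0,0,0],[0,0,0,0,0,0,0]]]'
python3 - <<'E'
from h import *
im,d=manip.camera('scene');cv2.imwrite('pics/scene5.png',cv2.resize(im[140:280,200:380],None,fx=4,fy=4))
E
```

```text
clock: 13.1
position: [0.5448, -0.0318, 0.0188]
ee_rot: [0.722, 0.692, 0.0, 0.0]
ft_force: [0.2, -0.7, 0.2]
grip_width: 0.22
clock: 13.6
position: [0.5446, -0.0319, 0.0182]
ee_rot: [0.722, 0.692, -0.0, -0.0]
ft_force: [0.3, -0.4, 0.1]
grip_width: -0.006
```

View pics/scene5.png

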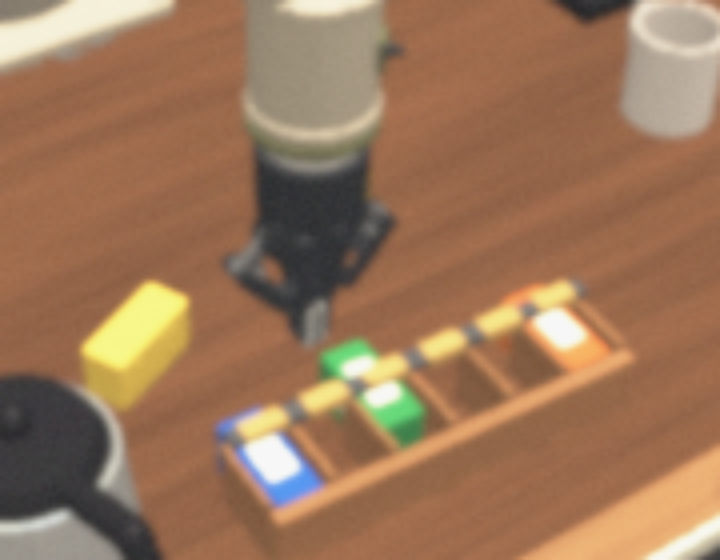

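```bash
python3 -m crank '[[[0.15,-0.006,0,0,0,0,0],[0.15,-0.006,0,0,0,0,0],[0.15,-0.006,0,0,0,0,0],[0.1,-0.004,0,0,0,0,0],[0.1,-0.004,0,0,0,0,0],[0,0,0,0,0,0,0]]]'; python3 -m crank '[[[0.05,-0.002,0,0,0,0,0],[0.05,-0.002,0,0,0,0,0],[0,0,0,0,0,0,0]]]'
```

```text
clock: 14.4
position: [0.584, -0.0334, 0.0183]
ee_rot: [0.722, 0.692, 0.0, 0.0]
ft_force: [-0.3, 0.1, 0.5]
grip_width: 0.001
clock: 14.78
position: [0.5898, -0.0336, 0.0184]
ee_rot: [0.722, 0.692, 0.0, 0.0]
ft_force: [-0.6, -0.4, 1.0]
grip_width: 0.002
```

```bash
python3 -m crank '[[[0.04,-0.002,0,0,0,0,0],[0,0,0,0,0,0,0]]]'; python3 -m crank '[[[0.04,-0.002,0,0,0,0,0],[0,0,0,0,0,0,0]]]'
python3 - <<'E'
from h import *
im,d=manip.camera('scene');cv2.imwrite('pics/scene6.png',cv2.resize(im[140:280,200:380],None,fx=4,fy=4))
E
```

```text
clock: 15.02
position: [0.5921, -0.0338, 0.0184]
ee_rot: [0.722, 0.692, 0.0, 0.0]
ft_force: [-0.2, 0.3, -1.1]
grip_width: 0.001
clock: 15.28
position: [0.5946, -0.0339, 0.0184]
ee_rot: [0.722, 0.692, 0.0, 0.0]
ft_force: [-0.5, -1.0, -1.0]
grip_width: 0.002
```

View pics/scene6.png

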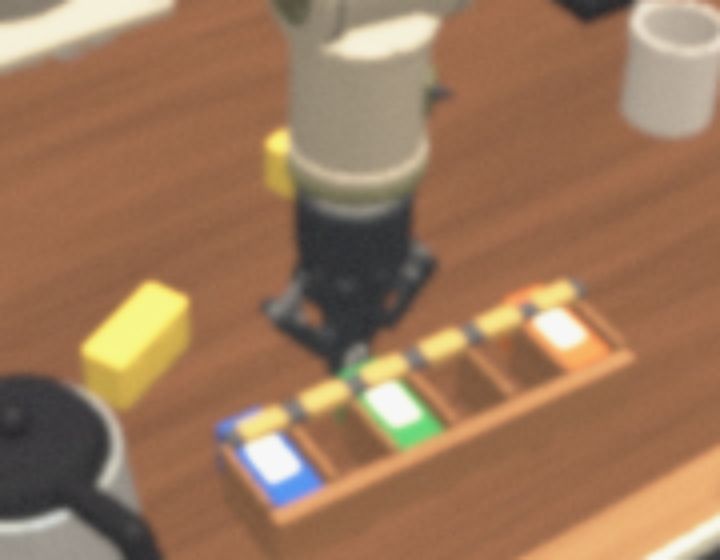

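The carton looks nearly home, level with blue and orange. I'll nudge until the stop resists.

```bash
python3 -m crank '[[[0.03,-0.001,0,0,0,0,0],[0,0,0,0,0,0,0]]]'; python3 -m crank '[[[0.03,-0.001,0,0,0,0,0],[0,0,0,0,0,0,0]]]'
```

```text
clock: 15.58
position: [0.5955, -0.034, 0.0182]
ee_rot: [0.722, 0.692, -0.0, -0.001]
ft_force: [-4.8, 0.1, 3.1]
grip_width: -0.001
clock: 15.82
position: [0.5955, -0.034, 0.0179]
ee_rot: [0.722, 0.692, -0.002, -0.002]
ft_force: [-13.9, 1.2, 10.6]
grip_width: -0.002
```

Stop reached: the force rises to 14 N with no further travel. I'll retreat.

```bash
python3 -m crank '[[[-0.05,0.002,0,0,0,0,0],[-0.1,0.004,0,0,0,0,0],[-0.3,0.01,0,0,0,0,0],[-0.3,0.01,0,0,0,0,0],[-0.3,0,0.6,0,0,0,0],[-0.3,0,0.9,0,0,0,0],[0,0.8,0.5,0,0,0,0],[0,0.9,0.2,0,0,0,0]]]'; python3 -m crank '[[[-0.2,0.9,0,0,0,0,0],[-0.2,0.9,0,0,0,0,0],[-0.2,0.9,0,0,0,0,0],[0,0,0,0,0,0,0]]]'
python3 - <<'E'
from meas import *
for n in('scene','top'):
    im,d=manip.camera(n);np.savez(n+'7.npz',im=im,d=d)
cv2.imwrite('pics/top7.png',cv2.resize(im[90:290,80:480],None,fx=2,fy=2,interpolation=cv2.INTER_CUBIC))
O=np.array([.6556,-.0135]);ex=np.array([.9991,-.0423]);ey=np.array([.0423,.9991])
m=mask(im,(45,80,40),(85,255,255),(285,315,155,215))
ys,xs=np.where(m>0); Q=depthpts('top',np.c_[xs,ys],d);t=abs(Q[:,2]-.044)<.007
P=onplane('top',np.c_[xs,ys][t],.044)[:,:2]-O; r=np.c_[P@ex,P@ey]
print(t.sum(),np.median(Q[t,2]),cv2.minAreaRect(r.astype(np.float32)),r.min(0),r.max(0))
for nm,lo,hi,roi in(('blue',(100,120,60),(125,255,255),(320,350,155,210)),('orange',(5,150,120),(15,255,255),(230,260,155,210))):
    for f in('top0.npz','top7.npz'):
        i=np.load(f)['im'];mm=mask(i,lo,hi,roi);q=onplane('top',np.argwhere(mm)[:,::-1],.044)[:,:2]-O;print(nm,f,q@ex.T@np.ones(1) if 0 else (np.mean(q@ex).round(4),np.mean(q@ey).round(4),(q@ex).min().round(4)))
print(manip.get_obs()['position'],manip.get_obs()['ft_force'])
E
```

```text
clock: 16.82
position: [0.5179, 0.0702, 0.1529]
ee_rot: [0.722, 0.691, 0.002, 0.001]
ft_force: [0.7, 0.4, -0.3]
grip_width: 0.002
clock: 17.32
position: [0.4792, 0.2365, 0.1503]
ee_rot: [0.719, 0.695, 0.001, -0.001]
ft_force: [0.3, -0.0, -0.1]
grip_width: 0.005
239 0.04407890480060639 ((-0.011183883994817734, -0.02319442480802536), (0.0806700810790062, 0.0329354964196682), 2.2650306224823) [-0.05213808 -0.03870769] [ 0.02964905 -0.00524965]
blue top0.npz (np.float64(-0.0179), np.float64(-0.1131), np.float64(-0.0586))
blue top7.npz (np.float64(-0.018), np.float64(-0.1129), np.float64(-0.0588))
orange top0.npz (np.float64(-0.0201), np.float64(0.1146), np.float64(-0.0889))
orange top7.npz (np.float64(-0.0071), np.float64(0.1148), np.float64(-0.0879))
[0.48094862 0.23149275 0.15032023] [ 0.7337583  -1.36558473 -0.69789243]
```

View pics/top7.png

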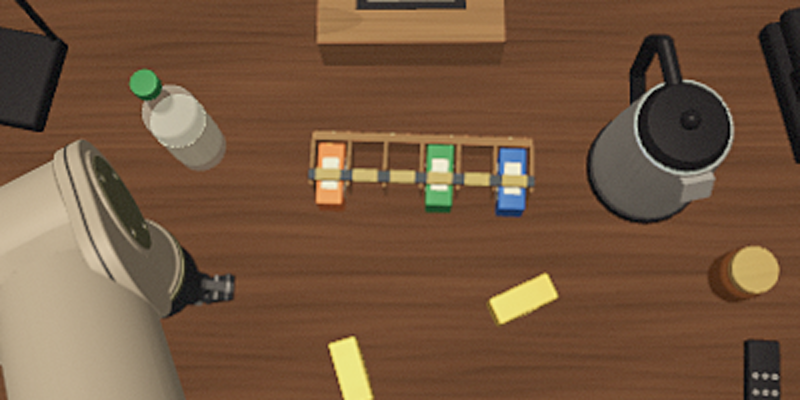

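The green carton is home at rack (−0.011, −0.023), about 2° off in yaw. The orange mean shifted while its end did not, which I suspect is a mask artefact. I'll check that before handing in.

```bash
python3 - <<'E'
from meas import *
for f in('top0.npz','top7.npz'):
    i=np.load(f)['im']; m=mask(i,(3,175,150),(15,255,255),(232,258,155,200)); print(f,[(c.round(1),s) for c,s,l in blobs(m,15)])
a,b=[np.load(f)['im'].astype(int)[155:200,232:258] for f in('top0.npz','top7.npz')]; print(np.abs(a-b).mean(),np.abs(a-b).max())
E
```

```text
top0.npz []
top7.npz []
7.854131054131054 14
```

The orange region is pixel-identical apart from a brightness offset (max difference 14), so the orange carton did not move. Handing in.

```bash
python3 -c "
from workcell import manip
print(manip.get_obs()['joint_velocities'].round(3)); print(manip.hand_in())"
```

```text
[ 0.027 -0.006  0.025  0.006  0.003  0.003  0.002]
the job is handed in; nothing more can be done
None
```

The green carton is in the third gap from the kettle, against the back stop, and I handed the job in at about 17.5 s. No verdict is reported.

- **Counting:** I ran the closed fingertips along the rail in one unbroken pass, from rack y −0.113 (first gap, holding the blue carton) to −0.0235 (third gap). The readings along the way stayed at about 4–5 N.
- **Placing:** I held the carton lightly across its rear and slid it on the table to line it up and start it into the gap. The last 20 mm or so was a push from behind with shut fingers, until the stop resisted at about 14 N. It was never lifted.

**Last checks**
- **Carton:** it sits at rack (−0.011, −0.023), about 2° off the gap's direction, with its top at 44 mm, so it lies flat.
- **Robot:** it is clear of everything.
- **Other things:** the blue carton is unmoved, and kettle, bottle, jar and remote look unchanged in the last picture. I did not check the mug again.
- **One disagreement:** a colour-mask average put the orange carton 13 mm off. A stricter mask found nothing, but comparing the pictures directly showed only a brightness change, so I took it as an artefact.

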